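Find the drive box with the loose part

ROBOT

A 6-joint arm with a two-finger parallel gripper is mounted at the origin on the work surface. World frame = base frame: x ahead of the robot, y to its left, z up, the work surface at z = 0. Lengths are in mm, angles in rad, forces in N, time in s.
With the tool pointing down it reaches from about 300 to 775 mm from the base axis. Payload 14.6 kg.
Tool frame: the origin (TCP) lies on the centre line of the jaws, within the pads' length; the fingertips stand 19 mm ahead of it and the grasp point (between the pads) is the TCP (bot.tip_reach is the distance from the TCP to the fingertips, in mm); z points along the fingers, y is the line along which they close (so a half turn about z gives the same grasp; the last joint's range is limited). The gripper opens to 85 mm and grips with 20 to 120 N. Pads are 22 mm wide; open, the fingers measure 114 mm over their backs; the gripper's body (76 mm by 85 mm) begins 54 mm behind the grasp point. The pads swing forward as they close: fully open they stand 13 mm farther back than shut.
Start: joints at [-1.21, 0.3, 1.521, -0, 1.321, -0.067], TCP at [228.171, -500.428, 250.281] pointing down, gripper open.
Joint ranges: [-3.03, 3.03], [-0.79, 2.21], [0.23, 2.52], [-1.04, 4.18], [0, 3.07], [-2.55, 2.55]. Speed limits (rad/s): [2.22, 2.22, 2.57, 3.14, 3.14, 3.14].

INTERFACE

Orientations are given as a unit quaternion [w, x, y, z].
In Python, from rig import bot gives the robot as it stands. Calls block until the motion is done:
- bot.move_to(position, orientation): joint-space move of the TCP to a pose.
- bot.servo_line(position, attitude=None, speed=150, until_force=None): straight line of the TCP; attitude=None keeps the orientation; speed is the mean speed in mm/s. With until_force (N) it stops when the force on the tool has changed by that much, and returns True; else False.
- bot.move_joints(angles): joint-space move.
- bot.move_gripper(opening, grip_force=None): finger opening in mm; grip_force is the grip in N (None keeps the last); returns when the fingers have stopped.
- bot.dwell(seconds).
- bot.ik(position, orientation): joint angles nearest the present ones, or None.
- bot.read_state(): the state.
- bot.read_camera(name): name is "side" or "top"; returns a dict with "image" (420x560x3 uint8, blue, green, red), "depth" (420x560 float32, mm along the optical axis (not along the pixel's ray), 0 where there is no reading), "fovy" (degrees; the focal length in pixels is half the picture's height over the tangent of half this angle, whatever the lens; pixels are square), "cx", "cy" (the principal point, pixels), "eye" and "attitude" of the camera in the world. Camera axes: x right, y down, z forward; pixel columns grow to the right and rows downward; lengths in mm; the calibration is good to about 2 mm. A picture is of the moment at which its call begins.
A pose or a line that the arm cannot do raises bot.MotionError and nothing moves.
- bot.finish_job(): hands the job in; it is judged then, once.
The state is a dict: "clock": time; "joint_positions": joint angles; "qvel": joint speeds; "effort": joint torques, N m; "ee_pos": TCP position; "tool_rot": TCP orientation; "ft_force": force on the tool from outside, world axes, zero at the start; "moment": the same for the moment, N m; "grip_width": finger opening in mm; "grip_force": force on a finger pad.
Only numpy, scipy, OpenCV 4.12 (cv2) and the standard library are available. Lean on these libraries where they do the work, as an engineer would, in place of code of your own. Each camera call takes 0.05 s, during which the arm holds its last target. There are 200 camera calls.

TASK

A part has come loose inside one of the three sealed drive boxes. Pick them up and shake them one at a time, tipping the box lengthwise so that anything loose runs from end to end, and lay each sound one back down where it was; then hold the one that rattles level over the middle of the black repair mat on the far side, a hand's breadth or two up, for the colleague opposite to take, and finish while still holding it there. Leave the other things on the bench alone.

Things in the scene. Friction and masses are not known exactly. Their poses are not given: they have to be found in the camera images.
- box_1: Sealed drive box: closed blue sheet-metal housing with bare steel end plates, 140 mm long, 52 wide, 63 high, 0.37 to 0.56 kg. Origin: centre of its underside; x along its length, z up through the lid. Grip it across the 52 mm width at mid-length. The three look alike; neither number nor weight tells which holds the loose part.
- box_2: Sealed drive box: closed blue sheet-metal housing with bare steel end plates, 140 mm long, 52 wide, 63 high, 0.37 to 0.56 kg. Origin: centre of its underside; x along its length, z up through the lid. Grip it across the 52 mm width at mid-length. The loose part is a 0.19 kg steel piece that rolls freely for 88 mm from end to end inside once a box is tipped.
- box_3: Sealed drive box: closed blue sheet-metal housing with bare steel end plates, 140 mm long, 52 wide, 63 high, 0.37 to 0.56 kg. Origin: centre of its underside; x along its length, z up through the lid. Grip it across the 52 mm width at mid-length. In the two sound boxes nothing moves. The pose of loose_part is never given.
- mat: Black rubber repair mat, fixed flat on the bench beyond the boxes, 170 mm (x) by 260 mm (y), 3 mm thick. Origin: centre of its underside; x away from the robot.
- multimeter: Yellow multimeter lying on the bench, 150 x 78 x 41 mm; origin: centre of its underside, x along its length. Leave alone.
- screwdriver: Red-handled screwdriver lying on the bench, 190 mm long; origin: under its middle, x along the blade. Leave alone.
- wood_block: Wooden offcut lying on the bench, 150 x 45 x 28 mm; origin: centre of its underside, x along its length. Leave alone.
Not all that is in view belongs to the job. What is shaped like the box_2 but green is not meant. Leave any turquoise look-alike of the box_3 alone.

How it is judged (in metres and radians):
On the way:
1. the box with the loose part has been lifted clear of the bench and tipped or shaken until the part ran to one end of it (((distance between loose_part and box_1 below 0.085 m and height (world z) of box_1 above 0.03 m and (x of loose_part in the frame of box_1 above 0.03 m or x of loose_part in the frame of box_1 below -0.03 m)) or (distance between loose_part and box_2 below 0.085 m and height (world z) of box_2 above 0.03 m and (x of loose_part in the frame of box_2 above 0.03 m or x of loose_part in the frame of box_2 below -0.03 m)) or (distance between loose_part and box_3 below 0.085 m and height (world z) of box_3 above 0.03 m and (x of loose_part in the frame of box_3 above 0.03 m or x of loose_part in the frame of box_3 below -0.03 m)))).
At the end, for the whole second after the job is handed in: the box with the loose part is held still in the fingers, level within about 14 degrees, its centre within 90 mm of the mat's centre seen from above, its underside 50 to 300 mm above the bench; the other two lie flat on the bench, let go and at rest, each within 60 mm of where it lay at the start (((distance between loose_part and box_1 below 0.085 m and height (world z) of box_1 between 0.05 and 0.3 m and horizontal distance between box_1 and mat below 0.09 m and angle between box_1's own z axis and vertical below 0.25 rad and linear speed of box_1 below 0.04 m/s and contact force between the fingers and box_1 above 1 N and distance of each of box_2, box_3 from where it was at the start of the episode below 0.06 m and height (world z) of each of box_2, box_3 below 0.006 m and angle between each of box_2, box_3's own z axis and vertical below 0.08 rad and contact force between the fingers and box_2 below 0.05 N and linear speed of each of box_2, box_3 below 0.02 m/s and contact force between the fingers and box_3 below 0.05 N) or (distance between loose_part and box_2 below 0.085 m and height (world z) of box_2 between 0.05 and 0.3 m and horizontal distance between box_2 and mat below 0.09 m and angle between box_2's own z axis and vertical below 0.25 rad and linear speed of box_2 below 0.04 m/s and contact force between the fingers and box_2 above 1 N and distance of each of box_1, box_3 from where it was at the start of the episode below 0.06 m and height (world z) of each of box_1, box_3 below 0.006 m and angle between each of box_1, box_3's own z axis and vertical below 0.08 rad and contact force between the fingers and box_1 below 0.05 N and linear speed of each of box_1, box_3 below 0.02 m/s and contact force between the fingers and box_3 below 0.05 N) or (distance between loose_part and box_3 below 0.085 m and height (world z) of box_3 between 0.05 and 0.3 m and horizontal distance between box_3 and mat below 0.09 m and angle between box_3's own z axis and vertical below 0.25 rad and linear speed of box_3 below 0.04 m/s and contact force between the fingers and box_3 above 1 N and distance of each of box_1, box_2 from where it was at the start of the episode below 0.06 m and height (world z) of each of box_1, box_2 below 0.006 m and angle between each of box_1, box_2's own z axis and vertical below 0.08 rad and contact force between the fingers and box_1 below 0.05 N and linear speed of each of box_1, box_2 below 0.02 m/s and contact force between the fingers and box_2 below 0.05 N))); the arm keeps its last pose, push and grip.
It fails at once if the multimeter is shifted more than 30 mm (distance of multimeter from where it was at the start of the episode above 0.03 m).
It fails at once if the screwdriver is shifted more than 30 mm (distance of screwdriver from where it was at the start of the episode above 0.03 m).
It fails at once if the wood block is shifted more than 30 mm (distance of wood_block from where it was at the start of the episode above 0.03 m).
It also fails if it takes over 72 s, if anything falls off the work surface, if the arm or the gripper's body presses on something with over 40 N, if the wrist force passes 120 N, or if a joint passes its speed limit or range.

## Working session

There is one attempt and no reset: what is moved stays moved. The work goes in short steps, each a Python script; the robot and the scene stay as the last script left them, time stands still between calls to the robot, and variables do not carry over. Pictures are saved under pics/ and viewed, at most 10 in all, crops included, and the job is handed in when it is done.

```bash
mkdir -p pics; ls; python3 - <<'E'
from rig import bot
import cv2
for n in("top","side"):
    c=bot.read_camera(n); cv2.imwrite(f"pics/{n}0.png",c["image"]); print(n,c["fovy"],c["cx"],c["cy"],c["eye"],c["attitude"])
s=bot.read_state();print(s)
E
```

```text
pics
top 56.27341783085011 278.30999628574057 217.59697667652398 [ 433.54985333    8.27519566 1100.12480286] [-0.03601007  0.7092771  -0.70245891  0.04669836]
side 49.69277236742246 272.9084027030454 208.28681618306007 [-287.80615653  878.64495452  714.00059192] [ 0.18411986 -0.32094521  0.79390524 -0.48250236]
{'clock': 0.1, 'joint_positions': array([-1.20958682e+00,  3.00441097e-01,  1.52152769e+00, -3.14467120e-05,
        1.32069788e+00, -6.65765633e-02]), 'qvel': array([ 0.00124078, -0.00235987, -0.00301351,  0.00037703,  0.00020759,
       -0.00061781]), 'effort': array([ 4.27028963e-04, -5.44377637e+01, -3.62369907e+01, -6.37805942e-05,
        3.05925889e-03,  2.10697601e-05]), 'ee_pos': array([ 228.10632309, -500.25619841,  249.76034486]), 'tool_rot': array([-5.28956277e-04,  9.77210995e-01,  2.12269599e-01, -9.38914869e-05]), 'ft_force': array([-0.07205518,  0.30735183, -0.03157842]), 'moment': array([0.05784948, 0.01879753, 0.00375537]), 'grip_force': 0.0, 'grip_width': 85.68319998800342}
```

View pics/top0.png

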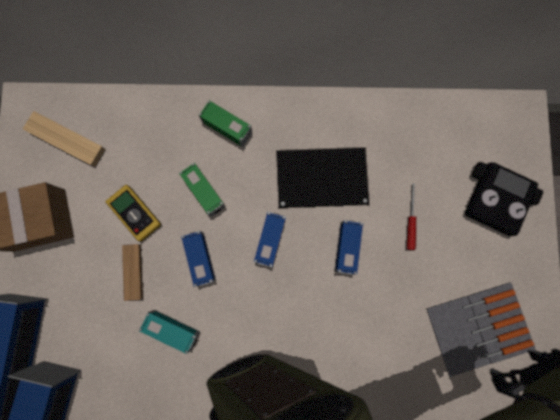

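View pics/side0.png

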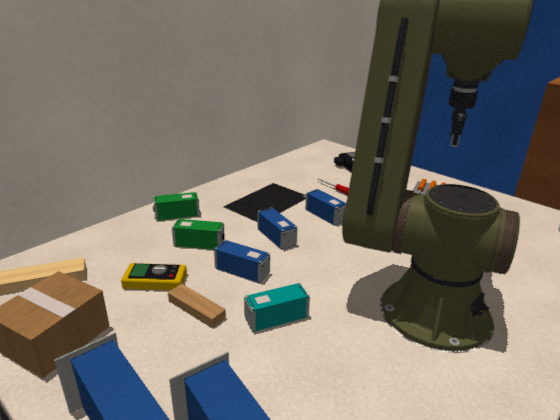

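The top view shows the three blue boxes at about (198,259), (270,241) and (349,248), and the mat at (322,178). The green and turquoise ones are decoys. The side view confirms this.

```bash
cat > h.py <<'E'
from rig import bot
import cv2, numpy as np
from scipy.spatial.transform import Rotation as R
def cloud(name="top"):
    c=bot.read_camera(name); im=c["image"]; d=c["depth"]
    f=210/np.tan(np.radians(c["fovy"]/2)); v,u=np.mgrid[:420,:560]
    p=np.dstack([(u-c["cx"])/f*d,(v-c["cy"])/f*d,d])
    q=np.array(c["attitude"]); P=p@R.from_quat(q,scalar_first=True).as_matrix().T+np.array(c["eye"])
    return im,P,d
def boxes(im,P,d):
    hsv=cv2.cvtColor(im,cv2.COLOR_BGR2HSV)
    m=cv2.inRange(hsv,(102,120,40),(125,255,255)); m=cv2.morphologyEx(m,cv2.MORPH_CLOSE,np.ones((5,5)))
    n,l,st,ce=cv2.connectedComponentsWithStats(m); out=[]
    for i in range(1,n):
        if not 250<st[i,4]<2500: continue
        s=(l==i)&(d>0); z=np.median(P[s][:,2])
        s&=abs(P[...,2]-63)<10
        if s.sum()<100: continue
        a=P[s][:,:2].astype(np.float32); r=cv2.minAreaRect(a); b=cv2.boxPoints(r)
        e=max(b[1]-b[0],b[2]-b[1],key=np.linalg.norm)
        out.append((*r[0],np.median(P[s][:,2]),*sorted(r[1]),np.arctan2(e[1],e[0])%np.pi,*ce[i]))
    return np.array(out)
def quat(th,tilt=0):
    # tool down, y axis (closing) perpendicular to box length (dir th); tilt = rotation about the horizontal closing axis
    x=np.array([np.cos(th),np.sin(th),0]); z=np.array([0,0,-1.]); y=np.cross(z,x)
    M=R.from_rotvec(tilt*y)*R.from_matrix(np.c_[x,y,z])
    return M.as_quat(scalar_first=True)
E
python3 - <<'E'
from h import *
np.set_printoptions(precision=2,suppress=True)
im,P,d=cloud()
B=boxes(im,P,d); print(B)
for (u,v) in [(322,178),(300,165),(345,195),(300,280)]: print(P[v,u],d[v,u])
g=cv2.inRange(im,(0,0,0),(35,35,35)); n,l,st,ce=cv2.connectedComponentsWithStats(g); i=l[178,322]; s=(l==i)&(d>0)
print(st[i],cv2.minAreaRect(P[s][:,:2].astype(np.float32)))
for b in B:
  for th in (b[5],b[5]-np.pi):
    for t in(-.6,-.4,0,.4,.6):
      q=bot.ik([b[0],b[1],230],quat(th,t)); print(round(th,2),t,q)
E
```

```text
[[ 499.37   15.62   62.87   46.42  131.06    2.89  270.21  236.59]
 [ 480.2  -195.82   62.98   48.58  130.82    3.    348.59  244.66]
 [ 446.24  204.77   62.95   49.92  130.61    0.28  197.4   255.89]]
[ 678.39 -131.82   -0.28] 1123.3881
[714.2  -68.34   5.33] 1121.0791
[ 629.28 -196.66    2.85] 1115.4858
[389.61 -69.21   3.55] 1084.9358
[ 277  149   91   58 4768] ((680.4773559570312, -131.87965393066406), (162.62351989746094, 251.3931121826172), 3.0413942337036133)
2.89 -0.6 [ 0.03 -0.02  2.04 -0.3   0.57 -1.09]
2.89 -0.4 [ 0.    0.04  1.92 -0.14  0.8  -1.24]
2.89 0 [-0.04  0.21  1.69 -0.    1.25 -1.36]
2.89 0.4 [-0.07  0.41  1.47  0.07  1.66 -1.4 ]
2.89 0.6 [-0.08  0.51  1.37  0.1   1.86 -1.4 ]
-0.25 -0.6 [-0.08  0.51  1.37  0.1   1.86  1.74]
-0.25 -0.4 [-0.07  0.41  1.47  0.07  1.66  1.74]
-0.25 0 [-0.04  0.21  1.69 -0.    1.25  1.78]
-0.25 0.4 [ 0.    0.04  1.92 -0.14  0.8   1.9 ]
-0.25 0.6 [ 0.03 -0.02  2.04 -0.3   0.57  2.06]
3.0 -0.6 [-0.56  0.02  2.    0.41  0.61 -2.27]
3.0 -0.4 [-0.52  0.08  1.88  0.2   0.82 -2.06]
3.0 0 [-0.46  0.25  1.64 -0.    1.26 -1.89]
3.0 0.4 [-0.41  0.45  1.4  -0.11  1.67 -1.83]
3.0 0.6 [-0.4   0.56  1.3  -0.15  1.87 -1.83]
-0.14 -0.6 [-0.4   0.56  1.3  -0.15  1.87  1.31]
-0.14 -0.4 [-0.41  0.45  1.4  -0.11  1.67  1.31]
-0.14 0 [-0.46  0.25  1.64 -0.    1.26  1.25]
-0.14 0.4 [-0.52  0.08  1.88  0.2   0.82  1.08]
-0.14 0.6 [-0.56  0.02  2.    0.41  0.61  0.87]
0.28 -0.6 [0.34 0.5  1.39 0.04 1.86 1.63]
0.28 -0.4 [0.34 0.39 1.49 0.03 1.66 1.63]
0.28 0 [ 0.36  0.19  1.71 -0.    1.24  1.65]
0.28 0.4 [ 0.37  0.01  1.95 -0.05  0.78  1.69]
0.28 0.6 [ 0.38 -0.06  2.07 -0.11  0.53  1.76]
-2.86 -0.6 [ 0.38 -0.06  2.07 -0.11  0.53 -1.39]
-2.86 -0.4 [ 0.37  0.01  1.95 -0.05  0.78 -1.45]
-2.86 0 [ 0.36  0.19  1.71 -0.    1.24 -1.49]
-2.86 0.4 [ 0.34  0.39  1.49  0.03  1.66 -1.51]
-2.86 0.6 [ 0.34  0.5   1.39  0.04  1.86 -1.51]
```

```bash
cat >> h.py <<'E'
def wrap(t): return (t+np.pi/2)%np.pi-np.pi/2
def pick(x,y,th):
    q=quat(th); bot.move_gripper(85,100); bot.move_to([x,y,150],q)
    bot.servo_line([x,y,38],speed=120); bot.move_gripper(30,100)
    bot.servo_line([x,y,180],speed=120)
    s=bot.read_state(); print("grip",s["grip_width"],s["grip_force"],s["clock"])
def shake(x,y,th):
    y_ax=R.from_quat(quat(th),scalar_first=True).as_matrix()[:,1]
    for t in (.5,.2,0,-.2,-.5,-.2,0,.2):
        bot.servo_line([x,y,180],quat(th,t),speed=100) if False else bot.move_to([x,y,180],quat(th,t))
        bot.dwell(.6); s=bot.read_state()
        print(t,"My %.3f"%(s["moment"]@y_ax),"M",s["moment"].round(3),"F",s["ft_force"].round(2),"t %.1f"%s["clock"])
def place(x,y,th):
    q=quat(th); bot.move_to([x,y,150],q); bot.servo_line([x,y,46],speed=120)
    print("touch",bot.servo_line([x,y,34],speed=25,until_force=3),bot.read_state()["ee_pos"].round(1))
    bot.move_gripper(85); bot.servo_line([x,y,150],speed=150); print("clock",bot.read_state()["clock"])
E
python3 - <<'E'
from h import *
a=(480.2,-195.8,3.0-np.pi)
pick(*a); shake(*a)
E
```

```text
grip 51.16246945851079 104.51476469635963 4.7
0.5 My -0.615 M [ 0.115  0.605 -0.023] F [-0.32  0.03 -4.37] t 5.9
0.2 My -0.278 M [0.037 0.275 0.03 ] F [-0.24  0.19 -5.  ] t 6.9
0 My 0.040 M [-0.016 -0.038  0.012] F [-0.39 -0.22 -4.43] t 7.8
-0.2 My 0.273 M [-0.043 -0.27  -0.025] F [ 0.11 -0.42 -4.43] t 8.8
-0.5 My 0.624 M [-0.08  -0.619  0.029] F [ 0.93  0.32 -5.25] t 9.8
-0.2 My 0.267 M [-0.049 -0.262 -0.031] F [-0.83 -0.28 -4.03] t 10.8
0 My 0.016 M [-0.035 -0.012 -0.053] F [-0.26  1.03 -4.37] t 11.7
0.2 My -0.253 M [ 0.062  0.246 -0.008] F [-0.32 -0.8  -4.79] t 12.6
```

This box is sound: its moment is proportional to tilt, with no jump. I'll put it back and test the middle one.

```bash
python3 - <<'E'
from h import *
place(480.2,-195.8,3.0-np.pi)
a=(499.4,15.6,2.89-np.pi)
pick(*a); shake(*a)
E
```

```text
touch True [ 480.4 -195.9   38.9]
clock 15.6333
grip 50.866272621270184 104.43382948637009 19.5333
0.5 My -0.504 M [0.146 0.483 0.005] F [-0.38  0.18 -4.3 ] t 20.7
0.2 My -0.159 M [0.067 0.147 0.002] F [ 0.06 -0.25 -4.11] t 21.8
0 My 0.093 M [-0.05  -0.083  0.009] F [ 0.22  0.39 -3.54] t 22.7
-0.2 My 0.177 M [-0.028 -0.176 -0.01 ] F [-0.42 -0.05 -4.62] t 23.6
-0.5 My 0.549 M [-0.135 -0.533  0.014] F [ 0.77  0.32 -4.08] t 24.6
-0.2 My 0.175 M [-0.041 -0.17   0.005] F [ 0.03 -0.62 -4.42] t 25.6
0 My -0.041 M [-0.039  0.052  0.014] F [ 0.13 -0.03 -4.69] t 26.5
0.2 My -0.164 M [0.087 0.146 0.039] F [-0.41  0.32 -4.62] t 27.5
```

This one rattles. At ±0.2 and ±0.5 rad the data fit A·sin t ∓ 0.08 N·m with A = 1.27, and level readings show hysteresis. The 0.08 N·m equals 0.19 kg × 44 mm. I'll carry it to the mat.

```bash
python3 - <<'E'
from h import *
th=2.89-np.pi
bot.move_to([499.4,15.6,180],quat(th))
bot.servo_line([680,-132,170],quat(th),speed=120); bot.dwell(.5)
s=bot.read_state(); print(s["ee_pos"],s["tool_rot"],quat(th),s["grip_width"],s["grip_force"],s["clock"])
im,P,d=cloud(); print(boxes(im,P,d).round(1))
a=bot.read_camera("side")["image"]; cv2.imwrite("pics/end.png",np.vstack([im,a])[:, :][::1] if False else cv2.resize(np.hstack([im,a]),(800,300)))
E
```

```text
[ 680.00182015 -132.00060337  170.01611264] [ 1.03881249e-05  9.92101392e-01 -1.25438541e-01  2.94444091e-05] [ 0.          0.99209807 -0.12546481  0.        ] 50.715858524556126 107.48275101184845 30.4
[[4.463e+02 2.046e+02 6.280e+01 4.960e+01 1.306e+02 3.000e-01 1.974e+02
  2.558e+02]]
```

View pics/end.png

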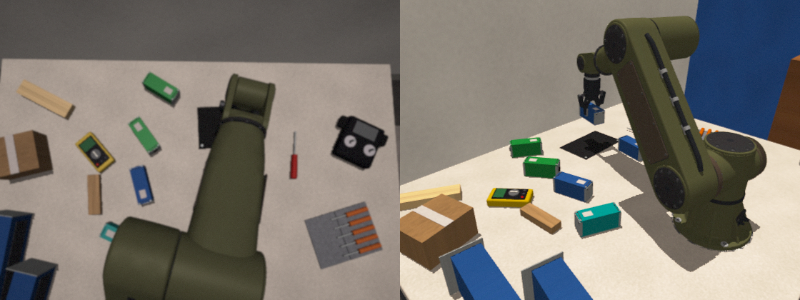

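The picture shows the box held level over the mat (side view about (592,112)). The first box lies flat at about (630,148), and the third is untouched at (142,185) in the top view.

```bash
python3 -c "
from rig import bot
print(bot.finish_job())"
```

```text
the job is handed in; nothing more can be done
None
```

I handed the job in at about 30 s with the rattling box (the middle one) gripped level over the centre of the mat, underside about 130 mm up; the right-hand box tested sound and is back in its place, and I left the third where it lay without shaking it because the rattle in the middle box was unmistakable.

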